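# Load the sloping drill jig and slide its template home

### The job

Lay the pine block flat in the channel of the sloping drill jig, its low side against the two metal stops. Then slide the blue drill template along the fence, without lifting it away from the jig, until its holes drop over the two locating pins and it lies flush on the channel's walls above the block. Leave the other things on the bench where they are.

Things in the scene. Friction and masses are not known exactly. Their poses are not given: they have to be found in the camera images.
- jig_face: Fixed 25 deg sloping face of a wooden drill jig, low side towards the robot. Axes: x up the slope, y along it to the left, z square out of it. Origin: midway between the two pins, level with the tops of the two channel walls (z = 0), on which the seated template lies; 110 mm over the bench. Walls: 100 mm long (x -50 to 50), 22 mm thick, from y = 35 to 57 and -57 to -35 mm.
- channel (a point): Point on the channel floor under the centre of the loaded block: (-2, 0, -33) mm of jig_face, same axes. The channel is 70 mm wide in y, 33 mm deep, open at its upper and lower ends. Two aluminium stops, 12 mm high and 12 mm wide (y), stand on its floor at y = -26 and +26 mm; their upper faces, 20 mm down-slope of this point, carry the block's low side.
- pin_left (a point): Tip of the left, upper steel locating pin, at (28, 45, 9) mm of jig_face; 8 mm thick, stands 9 mm out of the wall top, coned tip.
- pin_right (a point): Tip of the right, lower steel pin, at (-28, -45, 9) mm of jig_face; same size.
- land (a point): Centre of the raised parking land left of the channel: top at z = 9.5 mm of jig_face, just above the pin tips, y = 61 to 196 mm, x = -50 to 50 mm. An aluminium fence along the low edge of land and walls (face at x = -50.5 mm, 11 mm thick, top at z = 16 mm, open in front of the channel) keeps the template from sliding down.
- template_grip (a point): Centre of the orange upright tab on the loose blue template; axes as jig_face. Tab 12 (x) x 40 (y) mm; this point is 17 mm above the plate's top, 17 mm below the tab's top, 23 mm above the plate's underside. At the start the plate lies on the land, 120 to 136 mm left of its seat, resting on the fence. Seated, this point is at (0, 0, 23) mm of jig_face, with up to 1.5 mm play.
- block_center (a point): Centre of the loose plain pine block, 40 (own x) x 60 (own y) x 30 mm (z), 60 g, lying on the bench to the right of the jig. In the channel its 60 mm length lies along jig_face's y; against the stops its centre is at (-2, 0, -18) mm of jig_face.
- glue: Loose white glue bottle with green cap, 31 mm thick, 84 mm high, a bystander; origin under its centre.
- red_pot: Loose red paint pot, 32 mm thick, 42 mm high, a bystander; origin under its centre.
- black_pot: Loose black paint pot, 32 mm thick, 42 mm high, a bystander; origin under its centre.
- template: The whole template: plate 100 (x) x 114 (y) x 6 mm, 0.25 kg, with two 11 mm holes at (28, 45) and (-28, -45) mm from its centre; its right edge carries a turned-up lip, 14 mm wide and rising 14 mm, to ride over the pins; six small brass bushings are decoration. Origin at the centre of the underside.
- block: The same pine block as a whole; origin under its centre.
There are look-alikes about, which are no part of the job. Leave any pink look-alike of the block alone.

How it is judged (in metres and radians):
On the way:
1. the block lies flat in the channel against the stops (x of block_center in the frame of jig_face between -0.01 and 0.006 m and y of block_center in the frame of jig_face between -0.007 and 0.007 m and z of block_center in the frame of jig_face between -0.021 and -0.015 m and angle between the z axis of block_center and the z axis of jig_face, either way round below 0.1 rad and angle between the y axis of block_center and the y axis of jig_face, either way round below 0.15 rad), for 0.2 s.
At the end, for the whole second after the job is handed in: The block lies flat in the channel, its centre within 8 mm along the slope and 7 mm across of where it touches the stops; the template is down over both pins, flush with the walls (height within 2.5 mm, position within 3 mm, parallel to the face); both at rest (all of step 1 and x of template_grip in the frame of jig_face between -0.003 and 0.003 m and y of template_grip in the frame of jig_face between -0.003 and 0.003 m and z of template_grip in the frame of jig_face between 0.0205 and 0.0255 m and angle between the z axis of template_grip and the z axis of jig_face, either way round below 0.04 rad and angle between the y axis of template_grip and the y axis of jig_face, either way round below 0.06 rad and linear speed of each of template, block below 0.01 m/s).
It fails at once if the template is lifted away from the jig (more than 35 mm above the parking land) (z of template_grip in the frame of jig_face above 0.0675 m).
It fails at once if a bystander is moved more than 30 mm (distance of any of glue, red_pot, black_pot from where it was at the start of the episode above 0.03 m).
It also fails if it takes over 42 s, if anything falls off the work surface, if the arm or the gripper's body presses on something with over 40 N, if the wrist force passes 120 N, or if a joint passes its speed limit or range.

### The arm

A 7-joint arm with a two-finger parallel gripper is mounted at the origin on the work surface; the furniture and walls round the work are solid. World frame = base frame: x ahead of the robot, y to its left, z up, the work surface at z = 0. Lengths are in m, angles in degrees, forces in N, time in s.
With the tool pointing down it reaches from about 0.35 to 0.775 m from the base axis. Payload 3.1 kg.
Tool frame: the origin (TCP) lies between the finger pads; the fingertips stand 8 mm ahead of it and the grasp point (between the pads) lies 11 mm behind it (arm.tip_extent is the distance from the TCP to the fingertips, in m); z points along the fingers, y is the line along which they close (so a half turn about z gives the same grasp; the last joint's range is limited). The gripper opens to 85 mm and grips with 20 to 120 N. Pads are 22 mm wide; open, the fingers measure 114 mm over their backs; the gripper's body (76 mm by 85 mm) begins 54 mm behind the grasp point. The pads swing forward as they close: fully open they stand 13 mm farther back than shut.
Start: joints at [-73.837, 17.813, 0.802, 86.603, -0.252, 75.585, -1.558], TCP at [0.175, 0.521, 0.239] pointing down, gripper open.
Joint ranges: [-154.91, 154.91], [-16.99, 109.72], [-72.82, 74.43], [7.12, 147.25], [-82.49, 262.49], [11.32, 116.49], [-174.64, 174.64]. Speed limits (degrees/s): [159.86, 159.86, 180, 180, 180, 180, 180].

### API

Orientations are given as [roll, pitch, yaw] about the fixed x, y, z axes, in that order (R = Rz(yaw) Ry(pitch) Rx(roll)).
In Python, from bench import status, cams, ticket, arm gives the robot as it stands.
- The arm moves only by the tool servo_tool, never from a script. Its arguments are lists of equal length, an entry for each row: "translation": the shift along the tool's x, y, z in m, a list of three; "rotation": the turn, a rotation vector about the tool's x, y, z in rad, a list of three; "fingers": the opening, from 0 (shut) to 1 (fully open). In form: {"translation": [[x, y, z], ...], "rotation": [[wx, wy, wz], ...], "fingers": [fingers, ...]}. A call has 1 to 20 rows; each row shifts and turns the commanded pose from where the row before left it, along the tool's axes as they then stand; what a row does not reach is not made up. A row lasts 1/10 s, in which the tool goes at most 50 mm and 8.59 degrees, less where a joint would pass 70% of its speed; a pose out of reach is approached as far as the arm can. A call with a gripper value outside its range is refused whole. The fingers move at their own pace and stop on an object; "grip_force" is the grip in N (left out, the last holds). Time passes only in rows, so rows that do not move let the fingers close. It gives the time, the measured TCP pose, the force, the opening and the grip force at its end, in the units of the state.
- status.state(): the state, without advancing time (a new reading comes with each control period).
- cams.grab_frame(name): name is "side" or "top"; returns (picture, depth): 384x512x3 uint8, red, green, blue; 384x512 float32, m along the optical axis (not along the pixel's ray), 0 where there is no reading.
- cams.camera_model(name): a dict with "camera_matrix" (3x3 intrinsics, pixels), "cam_to_world" (4x4, takes a point from camera to world coordinates). Camera axes: x right, y down, z forward; pixel columns grow to the right and rows downward; lengths in m; the calibration is good to about 2 mm. A picture is of the moment at which its call begins. camera_model takes no time and is no camera call.
- ticket.close_job(): hands the job in; it is judged then, once.
The state is a dict: "t": time; "qpos": joint angles; "qd": joint speeds; "effort": joint torques, N m; "tool_pos": TCP position; "tool_rot": TCP orientation; "ft_force": force on the tool from outside, world axes, zero at the start; "wrist_torque": the same for the moment, N m; "grip_width": finger opening in m; "finger_force": force on a finger pad.
Only numpy, scipy, OpenCV 4.12 (cv2) and the standard library are available. Lean on these libraries where they do the work, as an engineer would, in place of code of your own. Each camera call takes 0.05 s, during which the arm holds its last target. There are 200 camera calls.

## Working session

There is one attempt and no reset: what is moved stays moved. The work goes in short steps, Python scripts to look and compute and a tool call to move; the robot and the scene stay as the last step left them, time stands still between calls to the robot, and variables do not carry over. Pictures are saved under pics/ and viewed, at most 10 in all, crops included, and the job is handed in when it is done.

Besides the shell and the picture viewer there is one more tool, called after "Emit:" as name(argument=value, ...) on one line, values as JSON. servo_tool: Moves the arm, as the interface text tells. Its arguments: {"type":"object","properties":{"translation":{"type":"array","items":{"type":"array","items":{"type":"number"}}},"rotation":{"type":"array","items":{"type":"array","items":{"type":"number"}}},"fingers":{"type":"array","items":{"type":"number"}},"grip_force":{"type":"number"}},"required":["translation","rotation","fingers"]}

```bash
ls; mkdir -p pics
python3 - <<'E'
from bench import status,cams,arm
import cv2,numpy as np
print(status.state())
for n in("side","top"):
    p,d=cams.grab_frame(n); np.savez(n+"0.npz",p=p,d=d)
    cv2.imwrite(f"pics/{n}0.png",p[:,:,::-1]); print(cams.camera_model(n))
E
```

```text
pics
{'t': 0.0, 'qpos': array([-73.83674974,  17.86015646,   0.80013636,  86.69405673,
        -0.25169259,  75.58438581,  -1.55933762]), 'qd': array([ 0.00845178, -0.06532984,  0.03872568, -0.01206635,  0.09205435,
       -0.03495425, -0.08094875]), 'effort': array([-1.14134850e-04, -3.79918635e+01,  1.45925945e-01, -2.30586255e+01,
        1.21715336e-02,  1.36181619e-02, -1.66123627e-06]), 'tool_pos': array([0.17474101, 0.5207348 , 0.23820889]), 'tool_rot': array([-1.79863267e+02,  5.49552350e-03,  1.61452594e+02]), 'ft_force': array([-0.80698116, -0.59385094,  0.50735421]), 'wrist_torque': array([-0.00842313, -0.05997033, -0.01579187]), 'finger_force': 0.0, 'grip_width': 0.08544172933616577}
{'camera_matrix': array([[428.27197159,   0.        , 255.04095739],
       [  0.        , 428.27197159, 184.21617308],
       [  0.        ,   0.        ,   1.        ]]), 'cam_to_world': array([[ 0.86725562, -0.29834403,  0.39857061,  0.13027924],
       [-0.49765795, -0.5424694 ,  0.67680389, -0.71032325],
       [ 0.01429196, -0.78531381, -0.61893292,  0.75353002],
       [ 0.        ,  0.        ,  0.        ,  1.        ]])}
{'camera_matrix': array([[447.4657595 ,   0.        , 255.54118891],
       [  0.        , 447.4657595 , 187.60793479],
       [  0.        ,   0.        ,   1.        ]]), 'cam_to_world': array([[ 0.00391833, -0.99454989,  0.10418811,  0.38803869],
       [-0.99988021, -0.00545668, -0.01448413, -0.02154222],
       [ 0.01497371, -0.10411888, -0.99445213,  1.28311867],
       [ 0.        ,  0.        ,  0.        ,  1.        ]])}
```

View pics/top0.png

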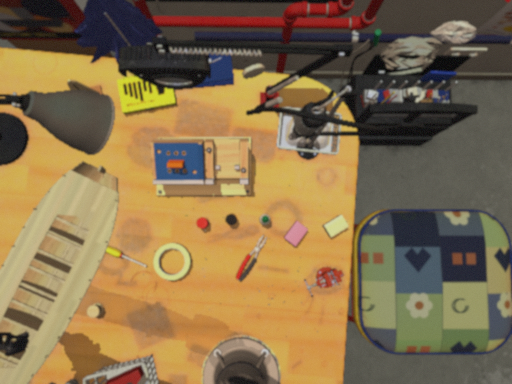

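View pics/side0.png

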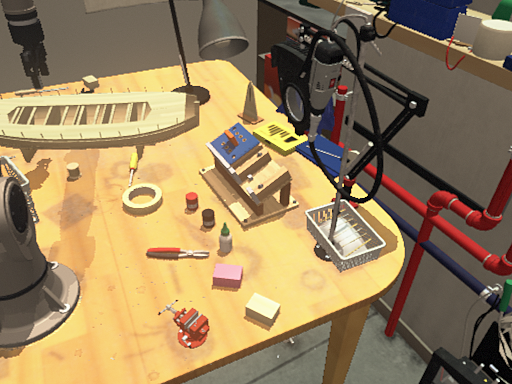

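The top view shows the jig at px (150–250, 137–197), the template's orange tab at about (178,165) and the pine block at (335,226). The pink look-alike is at (295,233), with pots and glue at (203,224), (232,220) and (265,220).

```bash
cat > h.py <<'E'
import numpy as np,cv2
from bench import cams
def pts(n,d):
    m=cams.camera_model(n);K=m["camera_matrix"];T=m["cam_to_world"]
    v,u=np.mgrid[:384,:512]
    c=np.stack([(u-K[0,2])/K[0,0]*d,(v-K[1,2])/K[1,1]*d,d],-1)
    return c@T[:3,:3].T+T[:3,3]
def ray(n,uv,z):
    m=cams.camera_model(n);K=m["camera_matrix"];T=m["cam_to_world"]
    r=T[:3,:3]@np.linalg.solve(K,[uv[0],uv[1],1]);o=T[:3,3]
    return o+r*(z-o[2])/r[2]
E
python3 - <<'E'
from h import *
for n,(a,b,c,e) in dict(top=(140,260,128,204),side=(195,305,115,230)).items():
    z=np.load(n+"0.npz");p=z["p"];d=z["d"];W=pts(n,d)
    cv2.imwrite(f"pics/{n}c.png",cv2.resize(p[c:e,a:b,::-1],None,fx=5 if n=="side" else 6.5,fy=5 if n=="side" else 6.5,interpolation=cv2.INTER_CUBIC))
    h=cv2.cvtColor(p,cv2.COLOR_RGB2HSV)
    np.save(n+"W.npy",W)
    roi=np.zeros(d.shape,bool);roi[c:e,a:b]=1
    for nm,lo,hi in(("blue",(100,120,60),(125,255,255)),("orange",(3,170,120),(14,255,255))):
        m=(cv2.inRange(h,lo,hi)>0)&roi
        q=W[m&(d>0)]; q=q[q[:,2]>.05]
        c0=np.median(q,0);
        for _ in range(4):
            k=q[np.abs((q-c0)@np.linalg.svd(q-q.mean(0),full_matrices=0)[2][2])<.004] if nm=="blue" else q
            c0=k.mean(0)
        nv=np.linalg.svd(k-c0,full_matrices=0)[2][2];nv*=np.sign(nv[2])
        print(n,nm,len(q),c0,nv,q.min(0),q.max(0))
    # pale block
    m=(h[:,:,1]<110)&(h[:,:,2]>200)&(np.abs(W[:,:,2]-.03)<.006)
    nc,L,st,ce=cv2.connectedComponentsWithStats(m.astype(np.uint8))
    for i in range(1,nc):
        if st[i,4]>60:
            q=W[L==i];r=cv2.minAreaRect(np.float32(q[:,:2]*1000));print(n,ce[i],st[i,4],q.mean(0),r)
            mm=(L==i).astype(np.uint8);cs=cv2.findContours(mm,0,2)[0][0][:,0]
            print(cv2.minAreaRect(np.float32([ray(n,x,.03)[:2]*1000 for x in cs])))
    print(np.median(W[:,:,2][(np.abs(W[:,:,2])<.02)]))
E
```

```text
top blue 1188 [0.57911674 0.16173104 0.1247857 ] [-0.42372949  0.01119737  0.90571957] [0.53505448 0.09974779 0.10041592] [0.62047406 0.22228601 0.1521168 ]
top orange 99 [0.56606988 0.16684653 0.15236574] [6.65981804e-01 1.99835386e-04 7.45967959e-01] [0.55767354 0.14916466 0.13807716] [0.57595152 0.18504737 0.16049021]
top [336.41365462 225.07228916] 249 [ 0.41514376 -0.26663327  0.02989653] ((415.54754638671875, -266.6287536621094), (36.07684326171875, 57.55752182006836), 32.126399993896484)
((415.4990234375, -266.4828796386719), (36.17488098144531, 56.98488998413086), 31.73322868347168)
top [296.036 232.64 ] 250 [ 0.39361777 -0.15333059  0.02979739] ((393.5563659667969, -153.5084228515625), (34.98624038696289, 56.606414794921875), 52.60895538330078)
((393.30328369140625, -153.7559814453125), (35.59218978881836, 56.54684829711914), 52.90696334838867)
top [160.78688525 259.82786885] 122 [0.31729567 0.2217495  0.02625872] ((314.91162109375, 218.61659240722656), (45.08454132080078, 93.42644500732422), 87.54105377197266)
((315.08099365234375, 217.93980407714844), (45.072357177734375, 
[... 1072 characters left out ...]
1710662841797)
((673.1114501953125, -242.67678833007812), (17.379318237304688, 61.674869537353516), 83.11454010009766)
side [227.73560209 271.31413613] 382 [ 0.39285424 -0.15449459  0.02934048] ((393.29901123046875, -153.54747009277344), (40.689300537109375, 59.39447784423828), 51.49946212768555)
((392.6771545410156, -154.51300048828125), (39.24173355102539, 58.92829895019531), 52.6456184387207)
side [262.92386831 305.50617284] 486 [ 0.41446516 -0.26760216  0.02937341] ((414.5461120605469, -266.3426818847656), (40.61787033081055, 59.657814025878906), 30.87557601928711)
((414.13702392578125, -267.5597839355469), (39.85480499267578, 58.50562286376953), 31.48140525817871)
-0.0005287723360777319
```

View pics/topc.png

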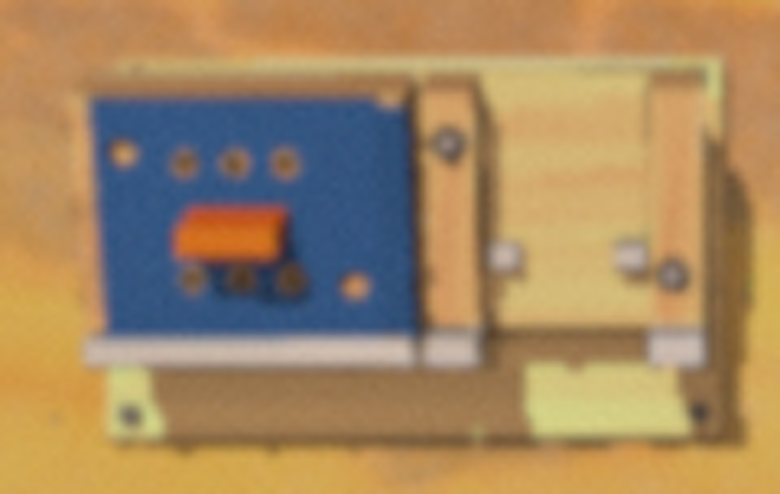

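View pics/sidec.png

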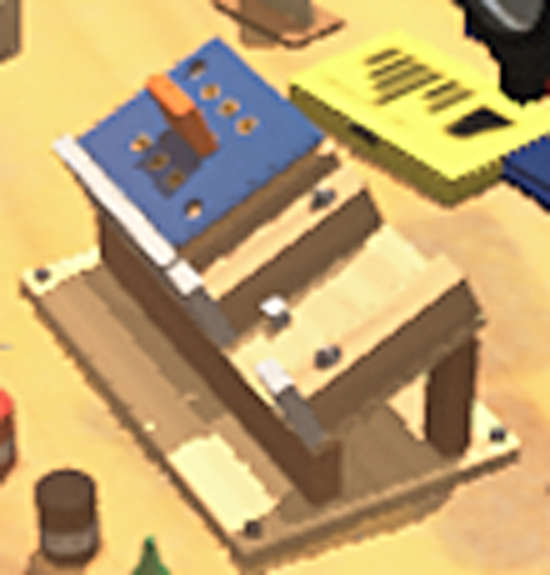

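The crops show the pins clearly: top crop (449,143) and (673,275), side crop (322,197) and (327,355). The plate holes in the top crop are at (125,154) and (357,287).

Run:
```python
from h import *
from scipy.spatial.transform import Rotation as Ro
def tri(a,b):
    A=np.zeros((3,3));B=np.zeros(3)
    for n,uv in(("top",a),("side",b)):
        m=cams.camera_model(n);T=m["cam_to_world"];r=T[:3,:3]@np.linalg.solve(m["camera_matrix"],[*uv,1]);r/=np.linalg.norm(r)
        P=np.eye(3)-np.outer(r,r);A+=P;B+=P@T[:3,3]
    return np.linalg.solve(A,B)
t=lambda x,y:(140+(x+.5)/6.5-.5,128+(y+.5)/6.5-.5)
s=lambda x,y:(195+(x+.5)/5-.5,115+(y+.5)/5-.5)
z=.11; sn,cs=np.sin(np.radians(25)),np.cos(np.radians(25))
zl=.11+.028*sn+.009*cs; zr=.11-.028*sn+.009*cs
L=ray("top",t(449,143),zl);R=ray("top",t(673,275),zr)
Ls=ray("side",s(322,197),zl);Rs=ray("side",s(327,355),zr)
print(L,R,Ls,Rs,zl,zr); print("tri",tri(t(449,143),s(322,197)),tri(t(673,275),s(327,355)))
F={}
for n,(a,b) in dict(top=(L,R),side=(Ls,Rs)).items():
    v=(a-b)[:2]; yaw=np.arctan2(v[1],v[0])-np.arctan2(.09,.056*cs)
    o=(a+b)/2; J=Ro.from_euler("xyz",[0,-25,np.degrees(yaw)],degrees=True).as_matrix()
    o=o-J[:,2]*.009
    print(n,"yaw",np.degrees(yaw),"len",np.linalg.norm(v),np.hypot(.09,.056*cs),"o",o); F[n]=(o,J)
o,J=F["top"]
# template holes, height: plate top z=15.5 of face; intersect ray with face plane
def onplane(n,uv,zz):
    m=cams.camera_model(n);T=m["cam_to_world"];r=T[:3,:3]@np.linalg.solve(m["camera_matrix"],[*uv,1]);c=T[:3,3]
    k=J[:,2];q=c+r*((o+k*zz-c)@k)/(r@k);return (q-o)@J*1000
h1=onplane("top",t(125,154),.0155);h2=onplane("top",t(357,287),.0155)
print("holes",h1,h2,(h1+h2)/2,"ang",np.degrees(np.arctan2(*(h1-h2)[1::-1])-np.arctan2(90,56)))
print("fence-ends",onplane("top",t(85,352),.016),onplane("top",t(705,350),.016),"stops",onplane("top",t(506,258),-.021),onplane("top",t(631,258),-.021))
for n in("top","side"):
    W=np.load(n+"W.npy");p=np.load(n+"0.npz")["p"];h=cv2.cvtColor(p,cv2.COLOR_RGB2HSV)
    q=(W-o)@J*1000
    m=(cv2.inRange(h,(3,170,120),(14,255,255))>0)&(q[...,1]>50)&(q[...,1]<200)&(q[...,2]>35)&(q[...,2]<60)&(abs(q[...,0])<60)
    e=q[m];print(n,"tab",len(e),e.min(0),e.max(0),e.mean(0))
    # obstacles over jig
    w=W.reshape(-1,3);k=w[(w[:,0]>.35)&(w[:,0]<.75)&(abs(w[:,1])<.3)&(w[:,2]>.19)];print("high",len(k),k.min(0) if len(k) else"",k.max(0) if len(k) else "")
```

```text
[0.60800181 0.08446558 0.12999008] [ 0.55845279 -0.00550949  0.10632346] [0.60356924 0.07600137 0.12999008] [ 0.55492247 -0.01313261  0.10632346] 0.12999008141206944 0.10632345875459026
tri [0.6092687  0.08519866 0.12266651] [ 0.55953956 -0.00543812  0.09919716]
top yaw 0.5782778475745882 len 0.10271619477144978 0.10332420322455187 o [0.58703067 0.03951643 0.11      ]
side yaw 0.795287309935058 len 0.10154493975215921 0.10332420322455187 o [0.58304905 0.03148717 0.11      ]
holes [ 25.40888874 173.40385119  15.5       ] [-30.44049582  83.43118169  15.5       ] [ -2.51580354 128.41751644  15.5       ] ang 0.0613780122418148
fence-ends [-57.53848485 195.34875119  16.        ] [-57.8422131 -57.6575351  16.       ] stops [-29.17455502  25.3426362  -21.        ] [-29.3852464  -26.86266858 -21.        ]
top tab 86 [ -8.15678674 109.88598832  35.09225727] [  5.1793361  145.79105607  56.03432604] [ -0.52646134 127.21935381  48.74557877]
high 4521 [ 0.38803869 -0.29976912  0.19071124] [0.7499836  0.29998182 1.28311867]
side tab 49 [ -7.67176833 106.23723159  35.09174822] [  1.74997869 146.09628051  53.63042023] [ -3.47211611 123.0916617   47.49559497]
high 5845 [ 0.56088395 -0.29994801  0.19005644] [0.74999638 0.2999654  0.54499992]
```

Emit:
servo_tool(translation=[[0, 0, 0]], rotation=[[0, 0, 0]], fingers=[1])

```text
t: 0.2
tool_pos: [0.1749, 0.521, 0.2386]
tool_rot: [-179.9, 0.0, 161.4]
ft_force: [0.3, 0.5, 0.1]
grip_width: 0.0852
finger_force: 0.0
```

```bash
cat >> h.py <<'E'
from scipy.spatial.transform import Rotation as Ro
J=Ro.from_euler("xyz",[0,-25,.55],degrees=True).as_matrix(); O=np.array([.5853,.0389,.110])
RJ=np.stack([np.cross(J[:,0],-J[:,2]),J[:,0],-J[:,2]],1)   # tool y = jig x
def plan(p,e,P,R=None):
    "tool-frame shift, then turn, to tcp P / rot R"
    A=Ro.from_euler("xyz",e,degrees=True)
    print("shift",np.round(A.inv().apply(np.array(P)-p),4),"P",np.round(P,4))
    if R is not None:
        w=(A.inv()*Ro.from_matrix(R)).as_rotvec(); print("turn",np.round(w,4),"rows",np.linalg.norm(w)/.149,"euler",Ro.from_matrix(R).as_euler("xyz",degrees=True))
def jig(x,y,z): return O+J@(np.array([x,y,z])/1000)
def tcp(x,y,z): return jig(x,y,z-11)   # grasp point at x,y,z
E
python3 - <<'E'
from h import *
a=np.radians(31.7)
RB=np.stack([np.cross([np.cos(a),np.sin(a),0],[0,0,-1]),[np.cos(a),np.sin(a),0],[0,0,-1]],1)
p=[.1749,.521,.2386];e=[-179.9,0,161.4]
plan(p,e,[.42,.15,.22],RB); q=[.42,.15,.22]; 
eb=Ro.from_matrix(RB).as_euler("xyz",degrees=True)
plan(q,eb,[.415,-.267,.12]);plan([.415,-.267,.12],eb,[.415,-.267,.014])
for n in("top","side"):
    w=np.load(n+"W.npy").reshape(-1,3);k=(w-O)@J*1000
    for y0,y1 in((-100,-60),(-60,0),(0,60),(60,180)):
        s=k[(k[:,0]>-150)&(k[:,0]<70)&(k[:,1]>y0)&(k[:,1]<y1)&(k[:,2]>52)&(k[:,2]<400)]
        print(n,y0,len(s),s.min(0).round() if len(s) else"")
E
```

```text
shift [-0.3506 -0.2734  0.0191] P [0.42 0.15 0.22]
turn [-1.700e-03  6.000e-04  6.929e-01] rows 4.650320956572532 euler [180.    0.  121.7]
shift [-0.3522 -0.2234  0.1   ] P [ 0.415 -0.267  0.12 ]
shift [ 0.    -0.     0.106] P [ 0.415 -0.267  0.014]
top -100 0 
top -60 0 
top 0 0 
top 60 9 [ -5. 112.  52.]
side -100 0 
side -60 0 
side 0 0 
side 60 3 [  1. 122.  52.]
```

Emit:
servo_tool(translation=[[-0.035, -0.0273, 0.0019], [-0.035, -0.0273, 0.0019], [-0.035, -0.0273, 0.0019], [-0.035, -0.0273, 0.0019], [-0.035, -0.0273, 0.0019], [-0.035, -0.0273, 0.0019], [-0.035, -0.0273, 0.0019], [-0.035, -0.0273, 0.0019], [-0.035, -0.0273, 0.0019], [-0.035, -0.0273, 0.0019], [0, 0, 0], [0, 0, 0], [0, 0, 0], [0, 0, 0], [0, 0, 0], [0, 0, 0]], rotation=[[0, 0, 0], [0, 0, 0], [0, 0, 0], [0, 0, 0], [0, 0, 0], [0, 0, 0], [0, 0, 0], [0, 0, 0], [0, 0, 0], [0, 0, 0], [0, 0, 0.1386], [0, 0, 0.1386], [0, 0, 0.1386], [0, 0, 0.1386], [0, 0, 0.1386], [0, 0, 0]], fingers=[1, 1, 1, 1, 1, 1, 1, 1, 1, 1, 1, 1, 1, 1, 1, 1])

```text
t: 1.8
tool_pos: [0.4198, 0.1512, 0.2202]
tool_rot: [-180.0, -0.0, 121.8]
ft_force: [0.4, -0.1, 0.2]
grip_width: 0.0857
finger_force: 0.0
```

Emit:
servo_tool(translation=[[-0.0352, -0.0223, 0.01], [-0.0352, -0.0223, 0.01], [-0.0352, -0.0223, 0.01], [-0.0352, -0.0223, 0.01], [-0.0352, -0.0223, 0.01], [-0.0352, -0.0223, 0.01], [-0.0352, -0.0223, 0.01], [-0.0352, -0.0223, 0.01], [-0.0352, -0.0223, 0.01], [-0.0352, -0.0223, 0.01], [0, 0, 0], [0, 0, 0]], rotation=[[0, 0, 0], [0, 0, 0], [0, 0, 0], [0, 0, 0], [0, 0, 0], [0, 0, 0], [0, 0, 0], [0, 0, 0], [0, 0, 0], [0, 0, 0], [0, 0, 0], [0, 0, 0]], fingers=[1, 1, 1, 1, 1, 1, 1, 1, 1, 1, 1, 1])

```text
t: 3.0
tool_pos: [0.4147, -0.2663, 0.1199]
tool_rot: [-179.9, -0.0, 121.7]
ft_force: [0.6, 0.4, -0.3]
grip_width: 0.0853
finger_force: 0.0
```

Emit:
servo_tool(translation=[[0, 0, 0.03], [0, 0, 0.03], [0, 0, 0.026], [0, 0, 0.014], [0, 0, 0.006], [0, 0, 0], [0, 0, 0], [0, 0, 0], [0, 0, 0], [0, 0, 0], [0, 0, 0], [0, 0, 0], [0, 0, 0]], rotation=[[0, 0, 0], [0, 0, 0], [0, 0, 0], [0, 0, 0], [0, 0, 0], [0, 0, 0], [0, 0, 0], [0, 0, 0], [0, 0, 0], [0, 0, 0], [0, 0, 0], [0, 0, 0], [0, 0, 0]], fingers=[1, 1, 1, 1, 1, 1, 0.3, 0.3, 0.3, 0.3, 0.3, 0.3, 0.3], grip_force=40)

```text
t: 4.3
tool_pos: [0.4163, -0.266, 0.0153]
tool_rot: [179.9, 0.1, 121.7]
ft_force: [-0.7, 0.7, 6.3]
grip_width: 0.0392
finger_force: 42.5
```

Run:
```python
from h import *
p=[.4163,-.266,.22]; e=[180,0,121.7]
plan(p,e,p,RJ)
er=Ro.from_matrix(RJ).as_euler("xyz",degrees=True)
plan(p,er,jig(1,0,70)); plan(jig(1,0,70),er,jig(1,0,-16.5))
```

```text
shift [0. 0. 0.] P [ 0.4163 -0.266   0.22  ]
turn [-0.4255 -0.1186  0.5349] rows 4.655781419893154 euler [155.     0.    90.55]
shift [0.3033 0.1103 0.1023] P [0.5566 0.0386 0.1739]
shift [0.     0.     0.0865] P [0.5932 0.039  0.0955]
```

Emit:
servo_tool(translation=[[0, 0, -0.045], [0, 0, -0.05], [0, 0, -0.05], [0, 0, -0.05], [0, 0, -0.01], [0, 0, 0]], rotation=[[0, 0, 0], [0, 0, 0], [0, 0, 0], [0, 0, 0], [0, 0, 0], [0, 0, 0]], fingers=[0.3, 0.3, 0.3, 0.3, 0.3, 0.3])

```text
t: 4.9
tool_pos: [0.4166, -0.2661, 0.2211]
tool_rot: [179.8, 0.2, 121.8]
ft_force: [0.4, -0.2, -1.6]
grip_width: 0.0395
finger_force: 41.8
```

Emit:
servo_tool(translation=[[0, 0, 0], [0, 0, 0], [0, 0, 0], [0, 0, 0], [0, 0, 0], [0.0303, 0.011, 0.0102], [0.0303, 0.011, 0.0102], [0.0303, 0.011, 0.0102], [0.0303, 0.011, 0.0102], [0.0303, 0.011, 0.0102], [0.0303, 0.011, 0.0102], [0.0303, 0.011, 0.0102], [0.0303, 0.011, 0.0102], [0.0303, 0.011, 0.0102], [0.0303, 0.011, 0.0102], [0, 0, 0], [0, 0, 0]], rotation=[[-0.0851, -0.0237, 0.107], [-0.0851, -0.0237, 0.107], [-0.0851, -0.0237, 0.107], [-0.0851, -0.0237, 0.107], [-0.0851, -0.0237, 0.107], [0, 0, 0], [0, 0, 0], [0, 0, 0], [0, 0, 0], [0, 0, 0], [0, 0, 0], [0, 0, 0], [0, 0, 0], [0, 0, 0], [0, 0, 0], [0, 0, 0], [0, 0, 0]], fingers=[0.3, 0.3, 0.3, 0.3, 0.3, 0.3, 0.3, 0.3, 0.3, 0.3, 0.3, 0.3, 0.3, 0.3, 0.3, 0.3, 0.3])

```text
t: 6.6
tool_pos: [0.5529, 0.0397, 0.17]
tool_rot: [155.4, 0.1, 90.7]
ft_force: [-0.2, 0.1, -0.6]
grip_width: 0.0391
finger_force: 41.8
```

Run:
```python
from h import *
from bench import status
s=status.state();p=s["tool_pos"];e=s["tool_rot"];print(p,e,(p-O)@J*1000)
plan(p,e,jig(1,0,-16.5),RJ)
p,d=cams.grab_frame("side");cv2.imwrite("pics/s2.png",cv2.resize(p[60:240,170:350,::-1],None,fx=3.3,fy=3.3,interpolation=2))
```

```text
[0.55291602 0.03965159 0.16998538] [1.55368219e+02 9.10169310e-02 9.07157560e+01] [-3.99104799  1.06241351 68.04759956]
shift [-0.0011  0.0055  0.0845] P [0.5932 0.039  0.0955]
turn [-0.0064  0.0002  0.0033] rows 0.04847336168536335 euler [155.     0.    90.55]
```

View pics/s2.png

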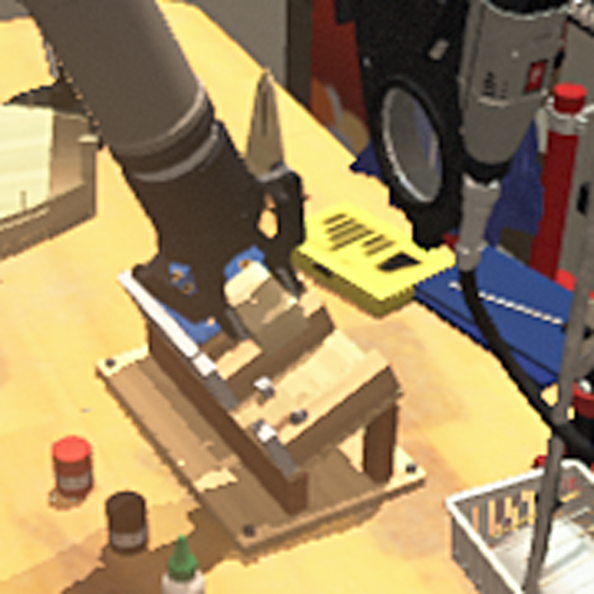

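The block is held square above the channel at crop (265,300), and the pots and bottle are undisturbed. Lowering it.

Emit:
servo_tool(translation=[[0, 0.002, 0.02], [-0.0005, 0.002, 0.02], [-0.0006, 0.0015, 0.014], [0, 0, 0], [0, 0, 0]], rotation=[[-0.0064, 0, 0.0033], [0, 0, 0], [0, 0, 0], [0, 0, 0], [0, 0, 0]], fingers=[0.3, 0.3, 0.3, 0.3, 0.3])

```text
t: 7.15
tool_pos: [0.5823, 0.0366, 0.1263]
tool_rot: [154.7, -0.1, 90.3]
ft_force: [-0.2, 0.3, -0.2]
grip_width: 0.0392
finger_force: 41.8
```

Run:
```python
from h import *
from bench import status
s=status.state();p=s["tool_pos"];e=s["tool_rot"];print(p,e,(p-O)@J*1000)
plan(p,e,jig(1,0,-16.5),RJ)
for n in("side","top"):
    im,d=cams.grab_frame(n);W=(pts(n,d)-O)@J*1000;h=cv2.cvtColor(im,cv2.COLOR_RGB2HSV)
    m=(h[...,1]<150)&(h[...,2]>140)&(abs(W[...,0])<25)&(abs(W[...,1])<45)&(W[...,2]>2)&(W[...,2]<36)
    q=W[m];print(n,len(q),q.min(0),q.max(0),np.percentile(q,[3,97],axis=0)) if len(q) else 0
```

```text
[0.58227132 0.03664971 0.1263401 ] [ 1.54725020e+02 -6.06238368e-02  9.02797553e+01] [ 4.14126197 -2.22111709 16.09820656]
shift [ 0.0022 -0.0033  0.0326] P [0.5932 0.039  0.0955]
turn [ 0.0048  0.001  -0.0047] rows 0.04572810108376611 euler [155.     0.    90.55]
side 290 [-20.42868898 -43.94031346   2.29504037] [24.93963433 27.67168668 33.17389125] [[-12.96837006 -33.89449916   4.10755171]
 [ 23.21618658  24.2642996   32.13137314]]
top 88 [-17.17420069 -44.19903345   2.0839323 ] [24.98663163 40.74629323 35.71692403] [[-12.71090955 -43.95491434   2.40949118]
 [ 24.84612518  32.55791181  34.38755263]]
```

Emit:
servo_tool(translation=[[0.0025, -0.003, 0.004], [0, 0, 0], [0, 0, 0.006], [0, 0, 0]], rotation=[[0.0048, 0.001, -0.0047], [0, 0, 0], [0, 0, 0], [0, 0, 0]], fingers=[0.3, 0.3, 0.3, 0.3])

```text
t: 7.65
tool_pos: [0.5845, 0.0409, 0.1159]
tool_rot: [155.0, -0.0, 90.7]
ft_force: [0.3, -0.5, -0.3]
grip_width: 0.0394
finger_force: 41.8
```

Run:
```python
from h import *
from bench import status
s=status.state();p=s["tool_pos"];e=s["tool_rot"];print(p,e,(p-O)@J*1000,s["ft_force"])
plan(p,e,jig(1,0,-16.5),RJ)
im,d=cams.grab_frame("side");cv2.imwrite("pics/s3.png",cv2.resize(im[110:210,200:310,::-1],None,fx=5,fy=5,interpolation=2))
s=status.state();p=s["tool_pos"];print((p-O)@J*1000,s["tool_rot"])
```

```text
[0.58446138 0.04091852 0.11588191] [ 1.54961658e+02 -1.41169349e-02  9.07041121e+01] [1.74335221 2.02648087 5.67703461] [ 0.25567384 -0.48499144 -0.26433625]
shift [-0.0021 -0.0008  0.0222] P [0.5932 0.039  0.0955]
turn [ 0.0007 -0.0014  0.0023] rows 0.018675212664022414 euler [155.     0.    90.55]
[1.7859368  1.9489809  5.79491402] [ 1.54960097e+02 -1.19419177e-02  9.06976135e+01]
```

View pics/s3.png

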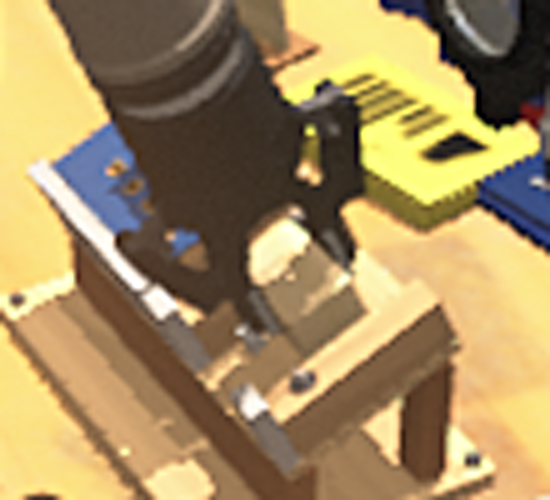

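The block hangs between the walls just above the right pin's wall, at crop (305,270). Continuing down.

Emit:
servo_tool(translation=[[-0.002, 0, 0], [0, 0, 0.007], [0, 0, 0.007], [0, 0, 0.005], [0, 0, 0], [0, 0, 0]], rotation=[[0, 0, 0], [0, 0, 0], [0, 0, 0], [0, 0, 0], [0, 0, 0], [0, 0, 0]], fingers=[0.3, 0.3, 0.3, 0.3, 0.3, 0.3])

```text
t: 8.3
tool_pos: [0.5927, 0.0388, 0.0989]
tool_rot: [154.9, -0.0, 90.7]
ft_force: [0.2, 0.7, -0.4]
grip_width: 0.0393
finger_force: 41.8
```

Run:
```python
from h import *
from bench import status
s=status.state();p=s["tool_pos"];e=s["tool_rot"];print((p-O)@J*1000,s["ft_force"]@J,e)
```

```text
[  2.02487841  -0.14449357 -13.16227981] [-0.01453757  0.68565255 -0.48520722] [ 1.54943281e+02 -1.27185760e-02  9.06850919e+01]
```

Emit:
servo_tool(translation=[[0, 0, 0.003], [0, 0, 0.001], [0, -0.002, 0], [0, -0.001, 0], [0, -0.001, 0], [0, 0, 0]], rotation=[[0, 0, 0], [0, 0, 0], [0, 0, 0], [0, 0, 0], [0, 0, 0], [0, 0, 0]], fingers=[0.3, 0.3, 0.3, 0.3, 0.3, 0.3])

```text
t: 8.9
tool_pos: [0.5906, 0.0389, 0.094]
tool_rot: [154.9, -0.0, 90.7]
ft_force: [0.2, 0.3, -1.0]
grip_width: 0.0392
finger_force: 41.8
```

Run:
```python
from h import *
from bench import status
s=status.state();p=s["tool_pos"];e=s["tool_rot"];print((p-O)@J*1000,s["ft_force"]@J,e)
```

```text
[-1.98711281e+00 -4.72937783e-03 -1.67764544e+01] [-0.2909944   0.25626056 -0.99172842] [ 1.54920596e+02 -2.76005425e-02  9.06959211e+01]
```

Emit:
servo_tool(translation=[[0, 0, 0.001], [0, -0.001, 0.0005], [0, 0, 0], [0, 0, 0], [0, 0, 0], [0, 0, 0], [0, 0, 0]], rotation=[[0, 0, 0], [0, 0, 0], [0, 0, 0], [0, 0, 0], [0, 0, 0], [0, 0, 0], [0, 0, 0]], fingers=[0.3, 0.3, 0.3, 0.65, 0.65, 0.65, 0.65])

```text
t: 9.6
tool_pos: [0.5906, 0.0389, 0.092]
tool_rot: [154.9, -0.0, 90.7]
ft_force: [-0.3, 0.1, -0.0]
grip_width: 0.0556
finger_force: 0.0
```

Run:
```python
from h import *
from bench import status
s=status.state();p=s["tool_pos"];e=s["tool_rot"];print((p-O)@J*1000,s["ft_force"]@J,e,s["grip_width"])
```

```text
[ -2.80907493  -0.05810816 -18.50327998] [-0.25810734  0.06804208  0.08855934] [ 1.54919116e+02 -1.89302042e-02  9.06905112e+01] 0.05557835539394137
```

Emit:
servo_tool(translation=[[0, 0, -0.01], [0, 0, -0.025], [0, 0, -0.04], [0, 0, -0.035], [0.025, 0.001, 0], [0.04, 0.001, 0], [0.04, 0, 0], [0.024, 0, 0], [0, 0, 0], [0, 0, 0]], rotation=[[0, 0, 0], [0, 0, 0], [0, 0, 0], [0, 0, 0], [0, 0, 0], [0, 0, 0], [0, 0, 0], [0, 0, 0], [0, 0, 0], [0, 0, 0]], fingers=[0.65, 0.65, 0.65, 0.65, 0.65, 0.65, 0.65, 0.65, 0.65, 0.65])

```text
t: 10.6
tool_pos: [0.5439, 0.1673, 0.193]
tool_rot: [154.9, 0.0, 90.7]
ft_force: [0.4, -0.4, 0.1]
grip_width: 0.0556
finger_force: 0.0
```

Run:
```python
from h import *
from bench import status
s=status.state();p=s["tool_pos"];e=s["tool_rot"];print((p-O)@J*1000,s["ft_force"]@J,e,s["grip_width"])
plan(p,e,jig(-.5,129,30.5),RJ)
im,d=cams.grab_frame("side");a=cv2.resize(im[110:210,200:310,::-1],None,fx=5,fy=5,interpolation=2)
im,d=cams.grab_frame("top");b=cv2.resize(im[128:204,195:260,::-1],None,fx=4,fy=4,interpolation=2)
c=np.zeros((500,810,3),np.uint8);c[:,:550]=a;c[:304,550:810]=b
cv2.imwrite("pics/s4.png",c)
W=(pts("top",d)-O)@J*1000
m=(abs(W[...,0]+2)<14)&(abs(W[...,1])<24);q=W[m];print(len(q),np.median(q,0),q.std(0))
m=(W[...,2]>-9)&(abs(W[...,0])<34)&(abs(W[...,1])<34);q=W[m];print(q.min(0),q.max(0),np.percentile(q,[3,97],axis=0))
cv2.imwrite("pics/s4.png",c[:,:800])
```

```text
[ -1.30326995 128.808753    92.19437221] [ 0.36127685 -0.36918805 -0.07998813] [1.54907997e+02 7.45945190e-03 9.07403276e+01] 0.05561179941472918
shift [0.0001 0.0007 0.0617] P [0.5707 0.1678 0.1374]
turn [ 0.0016 -0.0013  0.0031] rows 0.02477842392622361 euler [155.     0.    90.55]
186 [-1.75490909 -1.13337387 -2.73379592] [ 8.15765351 13.78431529  2.34212961]
[-19.60758271 -28.21684758  -8.80734973] [19.44545293 31.1421522   4.29509437] [[-18.88144965 -27.82810541  -7.75820008]
 [ 18.80858494  30.29805203   1.07113749]]
```

View pics/s4.png

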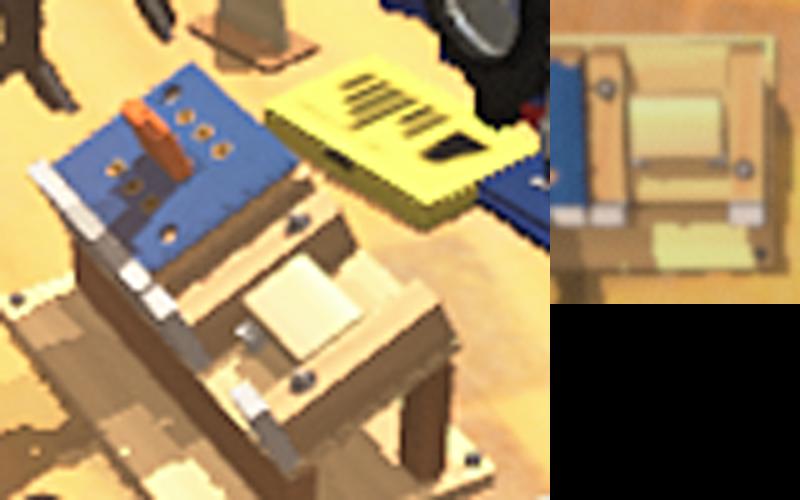

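The picture shows the block flat in the channel against both stops, at crop (305,305), and the template untouched. Going down to the tab.

Emit:
servo_tool(translation=[[0, 0.0007, 0.02], [0, 0, 0.02], [0, 0, 0.015], [0, 0, 0.0065], [0, 0, 0], [0, 0, 0], [0, 0, 0], [0, 0, 0], [0, 0, 0], [0, 0, 0], [0, 0, 0], [0, 0, 0]], rotation=[[0, 0, 0.003], [0, 0, 0], [0, 0, 0], [0, 0, 0], [0, 0, 0], [0, 0, 0], [0, 0, 0], [0, 0, 0], [0, 0, 0], [0, 0, 0], [0, 0, 0], [0, 0, 0]], fingers=[0.65, 0.65, 0.65, 0.65, 0.65, 0.05, 0.05, 0.05, 0.05, 0.05, 0.05, 0.05], grip_force=40)

```text
t: 11.9
tool_pos: [0.5709, 0.1679, 0.1382]
tool_rot: [154.9, -0.1, 90.6]
ft_force: [-4.8, -0.1, 6.4]
grip_width: 0.0113
finger_force: 41.4
```

```bash
cat > st.py <<'E'
from h import *
from bench import status
s=status.state();p=s["tool_pos"];e=s["tool_rot"];print((p-O)@J*1000,s["ft_force"]@J,e,s["grip_width"],s["finger_force"],s["t"])
plan(p,e,p,RJ)
E
python3 st.py
```

```text
[-2.03386684e-02  1.29178703e+02  3.11680357e+01] [-1.5935117  -0.00977743  7.84112876] [ 1.54874002e+02 -1.31542626e-01  9.05508451e+01] 0.011279755968724985 41.36783301830292 11.9
shift [0. 0. 0.] P [0.5709 0.1679 0.1382]
turn [ 0.0022 -0.0021 -0.001 ] rows 0.021336645054018485 euler [155.     0.    90.55]
```

Emit:
servo_tool(translation=[[0, 0, -0.001], [0, 0, -0.001], [-0.01, 0, 0], [-0.015, 0, 0], [-0.015, 0, 0], [-0.015, 0, 0], [-0.015, 0, 0], [-0.01, 0, 0], [0, 0, 0], [0, 0, 0]], rotation=[[0, 0, 0], [0, 0, 0], [0, 0, 0], [0, 0, 0], [0, 0, 0], [0, 0, 0], [0, 0, 0], [0, 0, 0], [0, 0, 0], [0, 0, 0]], fingers=[0.05, 0.05, 0.05, 0.05, 0.05, 0.05, 0.05, 0.05, 0.05, 0.05])

```text
t: 12.9
tool_pos: [0.5703, 0.0869, 0.1385]
tool_rot: [155.0, -0.1, 90.5]
ft_force: [-0.7, 0.2, -3.9]
grip_width: 0.0117
finger_force: 39.9
```

```bash
python3 st.py
```

```text
[-1.16870916 48.17850598 31.9607233 ] [-2.27088895  0.21682346 -3.26642718] [ 1.54982141e+02 -8.16685222e-02  9.04673123e+01] 0.011703871402210667 39.85971808433533 12.9
shift [0. 0. 0.] P [0.5703 0.0869 0.1385]
turn [ 0.0003 -0.0007 -0.0019] rows 0.01377436382297629 euler [155.     0.    90.55]
```

Emit:
servo_tool(translation=[[-0.01, 0.0003, 0], [-0.01, 0.0003, 0], [-0.01, 0, 0], [-0.01, 0, 0], [-0.005, 0, 0], [0, 0, 0], [0, 0, 0]], rotation=[[0, 0, 0], [0, 0, 0], [0, 0, 0], [0, 0, 0], [0, 0, 0], [0, 0, 0], [0, 0, 0]], fingers=[0.05, 0.05, 0.05, 0.05, 0.05, 0.05, 0.05])

```text
t: 13.6
tool_pos: [0.5716, 0.0435, 0.1391]
tool_rot: [154.9, -0.1, 90.6]
ft_force: [-0.1, 0.8, -2.8]
grip_width: 0.0117
finger_force: 39.8
```

```bash
python3 st.py
python3 - <<'E'
from h import *
im,d=cams.grab_frame("side");a=cv2.resize(im[110:210,200:310,::-1],None,fx=4,fy=4,interpolation=2)
im,d=cams.grab_frame("top");b=cv2.resize(im[128:204,172:260,::-1],None,fx=4,fy=4,interpolation=2)
c=np.zeros((400,792,3),np.uint8);c[:,:440]=a;c[:304,440:792]=b
cv2.imwrite("pics/s5.png",c)
E
```

```text
[-0.04992456  4.73186274 32.09225179] [-1.31753349  0.76760776 -2.51004499] [ 1.54925478e+02 -1.12039895e-01  9.05960033e+01] 0.011695680567106492 39.832250475883484 13.6
shift [0. 0. 0.] P [0.5716 0.0435 0.1391]
turn [ 0.0013 -0.0021 -0.0001] rows 0.016654802935061774 euler [155.     0.    90.55]
```

View pics/s5.png

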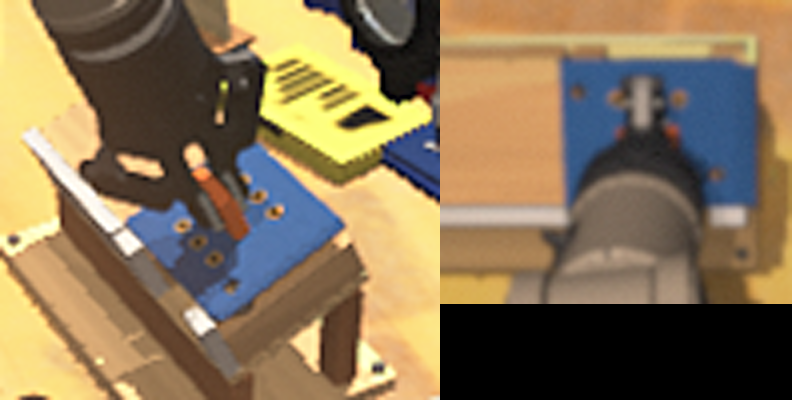

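The template is nearly over its seat: its holes show in the top crop at (577,92) and (716,174), and the plate is clear of the land, level. Measuring.

Run:
```python
from h import *
def onp(n,uv,zz):
    m=cams.camera_model(n);T=m["cam_to_world"];r=T[:3,:3]@np.linalg.solve(m["camera_matrix"],[*uv,1]);c=T[:3,3]
    k=J[:,2];q=c+r*((O+k*zz-c)@k)/(r@k);return (q-O)@J*1000
t=lambda x,y:(172+(x-439.5)/4-.5,128+(y+.5)/4-.5)
a=onp("top",t(577,92),.0164);b=onp("top",t(716,174),.0164);print(a,b,(a+b)/2)
im,d=cams.grab_frame("top");h=cv2.cvtColor(im,cv2.COLOR_RGB2HSV);g=cv2.GaussianBlur(im.astype(float),(1,1),0)
m=cv2.inRange(h,(100,90,50),(125,255,255))
bl=im[...,2].astype(float)-im[...,0]
for v in(147,150,153,156,172,174):
    r=bl[v,195:262]; th=20
    w=np.where(r>th)[0]
    L=195+w[0]-(r[w[0]]-th)/(r[w[0]]-r[w[0]-1]); R=195+w[-1]+(r[w[-1]]-th)/(r[w[-1]]-r[w[-1]+1])
    print(v,"L",onp("top",(L,v),.0164)[:2],"R top of lip",onp("top",(R,v),.0244)[:2],onp("top",(R,v),.0164)[:2])
for u in(205,208,240,243):
    r=bl[135:195,u];w=np.where(r>20)[0];
    print(u,"up",onp("top",(u,135+w[0]-.5),.0164)[:2],"low",onp("top",(u,135+w[-1]+.5),.0164)[:2])
```

```text
[28.67823321 51.89821339 16.4       ] [-27.19062787 -37.6601731   16.4       ] [ 0.74380267  7.11902014 16.4       ]
147 L [38.34817703 61.32314504] R top of lip [ 39.97687674 -62.8566016 ] [ 38.00607175 -62.88732618]
150 L [30.37004001 60.72759101] R top of lip [ 32.04273331 -62.94003893] [ 30.01537776 -62.97135821]
153 L [22.35865589 61.074586  ] R top of lip [ 24.0723159  -63.19969824] [ 21.98815125 -63.23286824]
156 L [14.31036676 61.15683883] R top of lip [ 16.06507201 -63.71644128] [ 13.92383578 -63.75329436]
172 L [-29.23638049  61.09773037] R top of lip [-27.24800606 -63.25420027] [-29.69795598 -63.28775873]
174 L [-34.75416541  61.1648352 ] R top of lip [-32.73636478 -63.18154098] [-35.22543295 -63.21458156]
205 up [50.22550086 53.39743617] low [-44.46860311  56.76674545]
208 up [50.20553372 45.67568791] low [-25.15600147  48.1929508 ]
240 up [ 49.99227899 -36.79476409] low [-47.61603674 -35.80529909]
243 up [ 49.97226084 -44.53623924] low [-47.64758094 -43.7598368 ]
```

```bash
python3 - <<'E'
from h import *
def onp(n,uv,zz):
    m=cams.camera_model(n);T=m["cam_to_world"];r=T[:3,:3]@np.linalg.solve(m["camera_matrix"],[*uv,1]);c=T[:3,3]
    k=J[:,2];q=c+r*((O+k*zz-c)@k)/(r@k);return (q-O)@J*1000
im=np.load("top0.npz")["p"];bl=im[...,2].astype(float)-im[...,0]
for v in(147,150,153,156,172,174):
    r=bl[v,145:212]; th=20
    w=np.where(r>th)[0]
    L=145+w[0]-(r[w[0]]-th)/(r[w[0]]-r[w[0]-1]); R=145+w[-1]+(r[w[-1]]-th)/(r[w[-1]]-r[w[-1]+1])
    print(v,"L",onp("top",(L,v),.0155)[:2],"R",onp("top",(R,v),.0155)[:2])
def cen(im,u,v,zz,w=4):
    b=im[...,2].astype(float)-im[...,0];b=b[v-w:v+w+1,u-w:u+w+1];W=np.clip(np.median(b)-20-b,0,None)
    y,x=np.mgrid[v-w:v+w+1,u-w:u+w+1];uv=((x*W).sum()/W.sum(),(y*W).sum()/W.sum());return uv,onp("top",uv,zz)
print(cen(im,159,151,.0155),cen(im,194,172,.0155))
im,d=cams.grab_frame("top")
print(cen(im,206,150,.0164),cen(im,241,171,.0164))
print((im[...,2].astype(int)-im[...,0])[144:157,200:213]);print(im[168:175,236:246,2])
E
python3 st.py
```

```text
147 L [ 38.46809188 185.35774748] R [38.12571657 61.04923372]
150 L [ 30.49798123 184.89612799] R [30.14229474 60.83994384]
153 L [ 22.49426176 185.23395553] R [22.12372838 60.91686119]
156 L [ 14.45329683 185.18648057] R [14.06860848 60.87180365]
172 L [-29.05091819 185.34636706] R [-29.51170099  61.17449218]
174 L [-34.5643612  185.15964928] R [-35.03569764  60.76204607]
((np.float64(158.45303468208093), np.float64(151.10621387283237)), array([ 27.52102376, 174.7546314 ,  15.5       ])) ((np.float64(194.13668150031788), np.float64(171.5759694850604)), array([-28.25551511,  84.86113559,  15.5       ]))
((np.float64(204.23353293413174), np.float64(150.59281437125748)), array([28.77636263, 56.14528981, 16.4       ])) ((np.float64(240.03846153846155), np.float64(171.32923076923078)), array([-27.74765155, -36.10812466,  16.4       ]))
[[-100  -55   18   66   77   73   74   73   74   76   74   75   77]
 [-102  -57   18   70   81   80   83   81   83   81   81   85   84]
 [-101  -55   13   70   81   80   80   81   82   82   82   83   84]
 [-101  -58   13   69   81   78   76   79   83   81 
[... 527 characters left out ...]
0   84   81   80   82   82   82]
 [-117  -91  -20   50   78   82   82   80   81   81   81   82   82]]
[[ 84  95 111 124 128 126 131 132 132 131]
 [ 72  83  98 111 110 109 117 125 132 132]
 [ 57  74  82  88  82  88  99 117 128 132]
 [ 49  66  74  74  68  72  86 108 128 131]
 [ 39  57  70  84  89  88  96 113 128 132]
 [ 30  56  82 104 109 110 117 127 131 130]
 [ 35  62  96 114 121 124 131 134 134 133]]
[ 0.09161645  4.72816866 32.16285877] [-1.61488855  0.76510688 -3.20793531] [ 1.54909783e+02 -1.04169431e-01  9.06126584e+01] 0.011472010523465978 39.8320198059082 13.8
shift [0. 0. 0.] P [0.5717 0.0435 0.1392]
turn [ 0.0016 -0.0021  0.0002] rows 0.017728286640266697 euler [155.     0.    90.55]
```

Emit:
servo_tool(translation=[[-0.003, 0, 0], [-0.002, 0, 0], [0, 0, 0], [0, 0, 0.001], [0, 0, 0.001], [0, 0, 0.001], [0, 0, 0], [0, 0, 0]], rotation=[[0.0016, -0.0021, 0], [0, 0, 0], [0, 0, 0], [0, 0, 0], [0, 0, 0], [0, 0, 0], [0, 0, 0], [0, 0, 0]], fingers=[0.05, 0.05, 0.05, 0.05, 0.05, 0.05, 0.05, 0.05])

```text
t: 14.6
tool_pos: [0.5731, 0.0377, 0.1364]
tool_rot: [155.0, 0.0, 90.5]
ft_force: [-0.2, -0.0, -3.7]
grip_width: 0.0111
finger_force: 39.8
```

```bash
python3 st.py
```

```text
[ 0.04276256 -1.09174818 29.10079067] [-1.75211013 -0.01850385 -3.31544443] [1.55007591e+02 1.44228998e-02 9.04887491e+01] 0.0111481675816104 39.83254015445709 14.6
shift [0. 0. 0.] P [0.5731 0.0377 0.1364]
turn [-0.0001  0.0007 -0.0009] rows 0.0074244594795823534 euler [155.     0.    90.55]
```

Emit:
servo_tool(translation=[[0, 0, 0.001], [0, 0, 0.001], [0, 0, 0.001], [0, 0, 0], [0, 0, 0]], rotation=[[0, 0, 0], [0, 0, 0], [0, 0, 0], [0, 0, 0], [0, 0, 0]], fingers=[0.05, 0.05, 0.05, 0.05, 0.05])

```text
t: 15.1
tool_pos: [0.5743, 0.0377, 0.1337]
tool_rot: [155.0, 0.0, 90.5]
ft_force: [0.8, -0.6, -3.9]
grip_width: 0.0112
finger_force: 39.8
```

```bash
python3 st.py
```

```text
[ 0.05828276 -1.14200065 26.11344474] [-0.92403201 -0.62059324 -3.88249755] [1.55007517e+02 1.40961164e-02 9.04841289e+01] 0.011248919286830993 39.832667112350464 15.1
shift [0. 0. 0.] P [0.5743 0.0377 0.1337]
turn [-0.0001  0.0007 -0.0009] rows 0.007939666608075465 euler [155.     0.    90.55]
```

Still free at 4.4 mm above the walls, so the holes are on the pins.

Emit:
servo_tool(translation=[[0, 0, 0.001], [0, 0, 0.001], [0, 0, 0.001], [0, 0, 0.001], [0, 0, 0], [0, 0, 0]], rotation=[[0, 0, 0], [0, 0, 0], [0, 0, 0], [0, 0, 0], [0, 0, 0], [0, 0, 0]], fingers=[0.05, 0.05, 0.05, 0.05, 0.05, 0.05])

```text
t: 15.7
tool_pos: [0.5761, 0.0377, 0.1301]
tool_rot: [155.0, 0.0, 90.5]
ft_force: [-0.3, 0.1, -4.3]
grip_width: 0.0114
finger_force: 39.8
```

```bash
python3 st.py
```

```text
[ 0.10135864 -1.11359797 22.12635121] [-2.05416083  0.07282859 -3.81249005] [1.55000872e+02 1.12238990e-02 9.04844854e+01] 0.011408222062795651 39.83220398426056 15.7
shift [0. 0. 0.] P [0.5761 0.0377 0.1301]
turn [-0.      0.0007 -0.001 ] rows 0.0077866183306976615 euler [155.     0.    90.55]
```

Emit:
servo_tool(translation=[[0, 0, 0.0005], [0, 0, 0.0005], [0, 0, 0], [0, 0, 0], [0, 0, 0], [0, 0, 0], [0, 0, 0], [0, 0, 0]], rotation=[[0, 0, 0], [0, 0, 0], [0, 0, 0], [0, 0, 0], [0, 0, 0], [0, 0, 0], [0, 0, 0], [0, 0, 0]], fingers=[0.05, 0.05, 0.05, 0.05, 0.5, 0.5, 0.5, 0.5])

```text
t: 16.5
tool_pos: [0.577, 0.0378, 0.1296]
tool_rot: [154.9, 0.0, 90.5]
ft_force: [0.5, 0.1, -1.5]
grip_width: 0.043
finger_force: 0.0
```

Emit:
servo_tool(translation=[[0, 0, -0.01], [0, 0, -0.03], [0, 0, -0.04], [0, 0, -0.04], [0, -0.04, -0.03], [0, -0.04, -0.03], [0, -0.04, 0], [0, 0, 0]], rotation=[[0, 0, 0], [0, 0, 0], [0, 0, 0], [0, 0, 0], [0, 0, 0], [0, 0, 0], [0, 0, 0], [0, 0, 0]], fingers=[0.5, 0.5, 0.5, 0.5, 0.5, 0.5, 0.5, 0.5])

```text
t: 17.3
tool_pos: [0.4115, 0.0359, 0.2501]
tool_rot: [155.0, -0.0, 90.4]
ft_force: [-0.1, -0.8, -0.4]
grip_width: 0.0426
finger_force: 0.0
```

```bash
python3 st.py
python3 - <<'E'
from h import *
for n,o in(("side",0),("top",440)):
    im,d=cams.grab_frame(n)
    W=(pts(n,d)-O)@J*1000;h=cv2.cvtColor(im,cv2.COLOR_RGB2HSV)
    m=(cv2.inRange(h,(100,90,50),(125,255,255))>0)&(abs(W[...,0])<45)&(abs(W[...,1])<50)&(abs(W[...,2]-8)<12)&(d>0)
    q=W[m];A=np.c_[q[:,:2],np.ones(len(q))];s,*_=np.linalg.lstsq(A,q[:,2],rcond=None);print(n,len(q),np.median(q[:,2]),"tilt",s)
    if o==0:
        c=np.zeros((400,792,3),np.uint8);c[:,:440]=cv2.resize(im[110:210,200:310,::-1],None,fx=4,fy=4,interpolation=2)
    else: c[:304,440:]=cv2.resize(im[128:204,172:260,::-1],None,fx=4,fy=4,interpolation=2)
cv2.imwrite("pics/s6.png",c)
E
```

```text
[-98.30815143  -1.36821744 200.47812638] [-0.23501815 -0.83632856 -0.27805434] [ 1.55032775e+02 -2.92525136e-02  9.04465739e+01] 0.04262321683080274 0.0 17.3
shift [0. 0. 0.] P [0.4115 0.0359 0.2501]
turn [-0.0006  0.0003 -0.0019] rows 0.013161603307100792 euler [155.     0.    90.55]
side 636 5.3344146993045864 tilt [2.11180143e-03 1.25479828e-04 5.28001132e+00]
top 900 6.023467361659961 tilt [-1.26324635e-04  1.31047817e-03  5.99161318e+00]
```

View pics/s6.png

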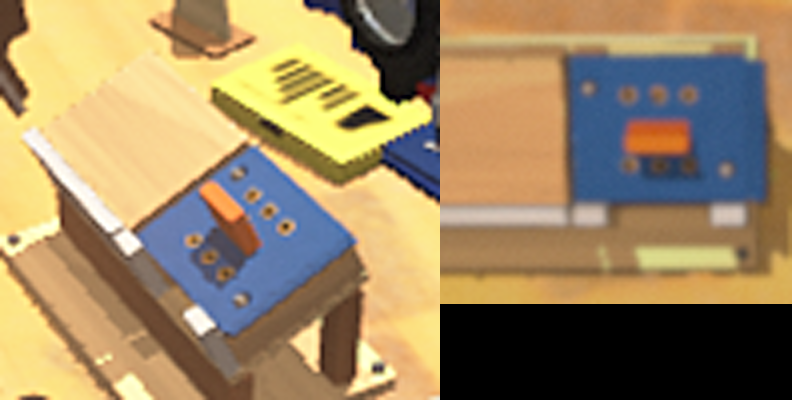

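Plate top is at z ≈ 6 mm with no measurable tilt. The pins show in both holes, at top crop (588,88) and (726,170), so the template is seated.

```bash
python3 -c "
from bench import ticket
print(ticket.close_job())"
```

```text
the job is handed in; nothing more can be done
None
```

The block lies flat in the channel against both stops, the template is seated flush over both pins, and the job is handed in; no verdict was returned.

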